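Read the part mark on a tilted block with a sprung-nose code reader

ROBOT

A 6-joint arm with a two-finger parallel gripper is mounted at the origin on the work surface. World frame = base frame: x ahead of the robot, y to its left, z up, the work surface at z = 0. Lengths are in mm, angles in rad, forces in N, time in s.
With the tool pointing down it reaches from about 300 to 850 mm from the base axis. Payload 5.4 kg.
Tool frame: the origin (TCP) lies at the very end of the fingers, on their centre line; the grasp point (between the pads) lies 19 mm behind it (robot.pinch_z is the distance from the TCP to the grasp point, in mm); z points along the fingers, y is the line along which they close (so a half turn about z gives the same grasp; the last joint's range is limited). The gripper opens to 85 mm and grips with 20 to 120 N. Pads are 22 mm wide; open, the fingers measure 114 mm over their backs; the gripper's body (76 mm by 85 mm) begins 54 mm behind the grasp point. The pads swing forward as they close: fully open they stand 13 mm farther back than shut.
Start: joints at [1.044, 0.158, 1.597, -0, 1.386, -0.21], TCP at [179.138, 546.366, 231.299] pointing down, gripper open.
Joint ranges: [-2.91, 2.91], [-0.94, 2.29], [0.18, 2.7], [-1.29, 4.43], [0.17, 2.64], [-3, 3]. Speed limits (rad/s): [2.57, 2.57, 3.14, 3.14, 3.14, 3.14].

INTERFACE

Orientations are given as a unit quaternion [x, y, z, w].
In Python, from rig import robot, kin, telemetry, capture, get_calibration, job gives the robot as it stands. Calls block until the motion is done:
- robot.movep(position, orientation): joint-space move of the TCP to a pose.
- robot.move_l(position, attitude=None, vel=150, force_limit=None): straight line of the TCP; attitude=None keeps the orientation; vel is the mean speed in mm/s. With force_limit (N) it stops when the force on the tool has changed by that much, and returns True; else False.
- robot.move_j(angles): joint-space move.
- robot.ungrasp() and robot.close(strength=None): open the fingers fully, or close them until they stop; strength is the grip in N (None keeps the last).
- robot.wait(seconds).
- kin.ik(position, orientation): joint angles nearest the present ones, or None.
- telemetry.read_state(): the state.
- capture(name): name is "scene" or "top"; returns the picture (384x512x3 uint8, red, green, blue); there is no depth.
- get_calibration(name): a dict with "fovy" (degrees; the focal length in pixels is half the picture's height over the tangent of half this angle, whatever the lens; pixels are square), "cx", "cy" (the principal point, pixels), "k1" (the pictures are not rectified: a ray, as slopes to the right and down, at radius r is drawn at 1 + k1 r^2 times it, then the intrinsics apply), "view" (4x4, takes a point from world to camera coordinates). Camera axes: x right, y up, looking along -z (the intrinsics and any distortion apply to the point x, -y, -z); pixel columns grow to the right and rows downward; lengths in mm; the calibration is good to about 2 mm. A picture is of the moment at which its call begins. get_calibration takes no time and is no camera call.
A pose or a line that the arm cannot do raises robot.Unreachable and nothing moves.
- job.hand_in(): hands the job in; it is judged then, once.
The state is a dict: "t": time; "joint_pos": joint angles; "qvel": joint speeds; "tau": joint torques, N m; "ee_pos": TCP position; "tool_rot": TCP orientation; "wrist_force": force on the tool from outside, world axes, zero at the start; "wrist_torque": the same for the moment, N m; "finger_gap": finger opening in mm; "grasp_force": force on a finger pad.
Only numpy, scipy, OpenCV 4.12 (cv2) and the standard library are available. Lean on these libraries where they do the work, as an engineer would, in place of code of your own. Each camera call takes 0.05 s, during which the arm holds its last target. There are 200 camera calls.

TASK

Take the hand code reader out of its leaning red cradle and read the code on top of the brass block in the tilted vise: set the yellow nose squarely over the mark, press gently until the sprung nose is about half way in, and hold it steady there for a good second. Then put the reader back in its cradle, nose down and fully seated, let go, and leave everything else on the bench where it is.

Things in the scene. Friction and masses are not known exactly. Their poses are not given: they have to be found in the camera images.
- reader: hand code reader, 139 mm long, 0.16 to 0.26 kg; z runs from nose to grip, origin: tip of the extended nose (moves with the case, not the nose). Yellow round nose, 18 mm across, z 0-15 mm; black round barrel, 38 mm across, z 15-71 mm; grey box grip, z 71-139 mm, 26 mm wide along y, 32 mm along x. Starts seated in the cradle, grip end up
- grip (a point): middle of the reader's grey grip, 105 mm from the nose tip on the reader's axis; same axes as reader. Pinch the grip here across y (26 mm), with the fingers pointing along -z, that is tilted 30 degrees from vertical at the start
- nose (a joint): how far the reader's sprung nose is pushed in, m: 0 out, 0.010 at its stop. The spring gives about 0.8 N at the start of the travel and 1 N more per mm (about 6 N half way)
- seat (a point): where the reader's origin lies when fully seated in the cradle; z is then the reader's z (leaning 30 degrees from vertical, its top towards the robot); the reader may be turned about its own axis. From here a 90 degree red V trough holds the barrel over z 8-65 mm, its walls on the -x+y and -x-y sides, open on the +x side
- rest: the reader's cradle, fixed to the bench: a red leaning V trough on a dark foot plate 130 x 100 mm, 10 mm thick. Two tabs inside the trough, at y = +-17 mm and z 15 mm of the seat's frame, carry the barrel's lower shoulder, with a 26 mm gap between them for the nose. Origin: bench level, 35 mm under the seat
- mark_base (a point): point in the plane of the vise's jaw tops right below the centre of the mark. z is square to the brass block's top face, leaning 24 to 43 degrees from vertical towards the robot; y runs along the jaws. The block's top face lies 6 to 19 mm up along z; how much is not given: find it by touch. The mark: white 14 mm square with black cells
- vise: blue tilting vise bolted to the bench, foot 130 x 130 mm, tilted to its -x side about a stiff hinge 70 mm up, which is 45 mm under its jaw tops. It clamps a brass block, 36 mm along x and 64 mm along y; the mark's centre is 14 mm towards +y from the middle of the block's top. All stay put under the nose's force. Origin: bench level, foot centre
- spool_a: loose turned steel bobbin, 42 mm across, 32 mm high, standing upright; a bystander. Origin: centre of its underside
- spool_b: loose turned steel bobbin, 42 mm across, 32 mm high, standing upright; a bystander. Origin: centre of its underside
- spool_c: loose turned steel bobbin, 42 mm across, 32 mm high, standing upright; a bystander. Origin: centre of its underside
- oil_bottle: loose green oil bottle, 60 mm across, 170 mm high, upright; a bystander. Origin: centre of its underside
- ingot: loose dark steel block 110 x 50 x 35 mm; a bystander. Origin: centre of its underside
- screwdriver: loose screwdriver, 170 mm long, lying on the bench along its x axis; a bystander
Not all that is in view belongs to the job. What is shaped like the reader but blue or pink is not meant.

How it is judged (in metres and radians):
On the way, in this order (a step that is already met when the one before it is completed fails the run):
1. the reader is lifted clear of its cradle (origin over 80 mm from its seat) (distance between reader and seat above 0.08 m), for 0.1 s.
2. the nose is pressed on the mark: within 6 mm of its centre each way, square to the face within 7 degrees, pushed in 2.5 to 8.5 mm, and held steady for 1 s (x of reader in the frame of mark_base between -0.006 and 0.006 m and y of reader in the frame of mark_base between -0.006 and 0.006 m and angle between the z axis of reader and the z axis of mark_base, either way round below 0.122 rad and contact force between reader and vise above 1 N and value of joint nose between 0.0025 and 0.0085 m and linear speed of reader below 0.01 m/s), for 1 s.
At the end, for the whole second after the job is handed in: the reader is back in its cradle, nose down: its origin within 6 mm of its seat, its axis within about 6 degrees of the cradle's, at rest, its nose out (within 1 mm) (distance between reader and seat below 0.006 m and angle between the z axis of reader and the z axis of seat, either way round below 0.1 rad and angle between reader's own z axis and vertical below 0.8 rad and linear speed of reader below 0.01 m/s and value of joint nose below 0.001 m); the robot touches nothing.
It fails at once if the reader is rammed against the vise or block (over 25 N) (contact force between reader and vise above 25 N).
It fails at once if a bystander (bobbin, oil bottle, steel block, screwdriver) is moved more than 30 mm (distance of any of spool_a, spool_b, spool_c, oil_bottle, ingot, screwdriver from where it was at the start of the episode above 0.03 m).
It also fails if it takes over 58 s, if anything falls off the work surface, if the arm or the gripper's body presses on something with over 40 N, if the wrist force passes 120 N, or if a joint passes its speed limit or range.

## Working session

There is one attempt and no reset: what is moved stays moved. The work goes in short steps, each a Python script; the robot and the scene stay as the last script left them, time stands still between calls to the robot, and variables do not carry over. Pictures are saved under pics/ and viewed, at most 10 in all, crops included, and the job is handed in when it is done.

```bash
ls; mkdir -p pics; python3 - <<'E'
from rig import *
import cv2
for n in ("scene","top"):
    im=capture(n); cv2.imwrite(f"pics/{n}0.png",im[:,:,::-1])
    c=get_calibration(n); print(n,c)
s=telemetry.read_state(); print(s)
E
```

```text
pics
scene {'fovy': 57.58708485172206, 'cx': 258.78712539976317, 'cy': 191.49813774068278, 'k1': 0.03548043352851283, 'view': array([[-8.65559003e-01,  5.00743229e-01,  7.98946989e-03,
         4.19906891e+02],
       [-3.76959198e-01, -6.61929394e-01,  6.47882119e-01,
         1.33035470e+02],
       [ 3.29711049e-01,  5.57768496e-01,  7.61698713e-01,
        -1.29968160e+03],
       [ 0.00000000e+00,  0.00000000e+00,  0.00000000e+00,
         1.00000000e+00]])}
top {'fovy': 53.79933629583871, 'cx': 251.2674484323521, 'cy': 191.80040324704908, 'k1': -0.07963880038831848, 'view': array([[-1.41815855e-02, -9.99889961e-01, -4.35296889e-03,
         4.62563749e+01],
       [ 9.75289232e-01, -1.47923271e-02,  2.20436163e-01,
        -5.34805678e+02],
       [-2.20476297e-01, -1.11926939e-03,  9.75391690e-01,
        -1.26692488e+03],
       [ 0.00000000e+00,  0.00000000e+00,  0.00000000e+00,
         1.00000000e+00]])}
{'t': 0.1, 'joint_pos': array([ 1.04390506e+00,  1.59015073e-01,  1.59813986e+00,  1.49439764e-05,
        1.38620119e+00, -2.10104011e-01]), 'qvel': array([ 9.62548581e-04, -2.74899197e-03, -2.24316301e-03, -9.61652269e-04,
        1.03816544e-03, -7.36869277e-05]), 'tau': array([ 7.05199091e-04, -3.96990144e+01, -3.32338679e+01, -1.95010462e-04,
        4.25817532e-03, -4.92144932e-05]), 'ee_pos': array([178.85344905, 545.89156135, 230.38223933]), 'tool_rot': array([ 1.57733445e-01,  9.87481333e-01, -8.19895306e-04, -3.24463226e-04]), 'wrist_force': array([-0.78673129, -0.19775722, -0.09307507]), 'wrist_torque': array([-0.01199882, -0.00337513, -0.02270681]), 'grasp_force': 0.0, 'finger_gap': 85.2420480806411}
```

View pics/scene0.png

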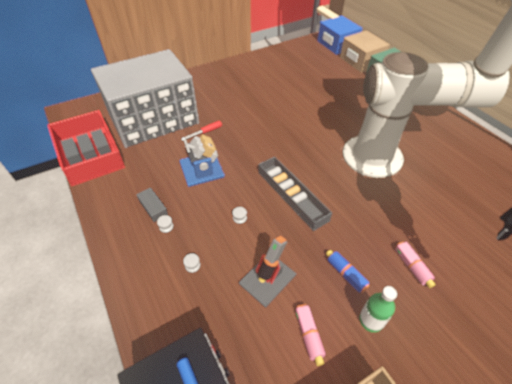

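View pics/top0.png

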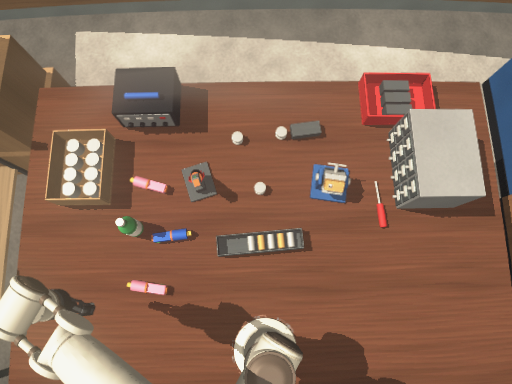

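The scene view shows the reader in its red cradle at about (272,258), and the vise with the brass block at about (202,160). The top view shows them at (197,180) and (331,183). The other reader-shaped items are blue at scene (348,270), and pink at (310,333) and (415,263). These are decoys, because only the one at (272,258) is grey, black and yellow and stands in the cradle. I'll confirm that with an enlarged crop.

```bash
cat > crop.py <<'E'
import cv2,numpy as np
def tile(im,u0,v0,w,h,s):
    t=cv2.resize(im[v0:v0+h,u0:u0+w],None,fx=s,fy=s,interpolation=cv2.INTER_CUBIC)
    for u in range((u0+9)//10*10,u0+w,10):
        cv2.line(t,((u-u0)*s+s//2,0),((u-u0)*s+s//2,6),(255,255,0),1); cv2.putText(t,str(u),((u-u0)*s,16),0,.33,(255,255,0),1)
    for v in range((v0+9)//10*10,v0+h,10):
        cv2.line(t,(0,(v-v0)*s+s//2),(6,(v-v0)*s+s//2),(255,255,0),1); cv2.putText(t,str(v),(8,(v-v0)*s+s//2+4),0,.33,(255,255,0),1)
    return t
E
python3 - <<'E'
import cv2,numpy as np
from crop import tile
s=cv2.imread("pics/scene0.png");t=cv2.imread("pics/top0.png")
cv2.imwrite("pics/c1.png",np.hstack([tile(s,235,232,66,75,6),tile(t,172,150,66,75,6)]))
cv2.imwrite("pics/c2.png",np.hstack([tile(s,170,118,66,75,6),tile(t,300,145,66,75,6)]))
E
```

```text
(no output)
```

View pics/c1.png

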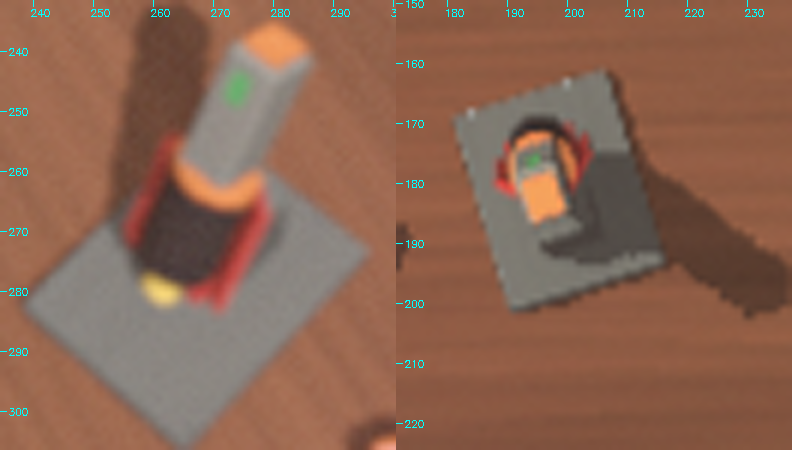

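View pics/c2.png

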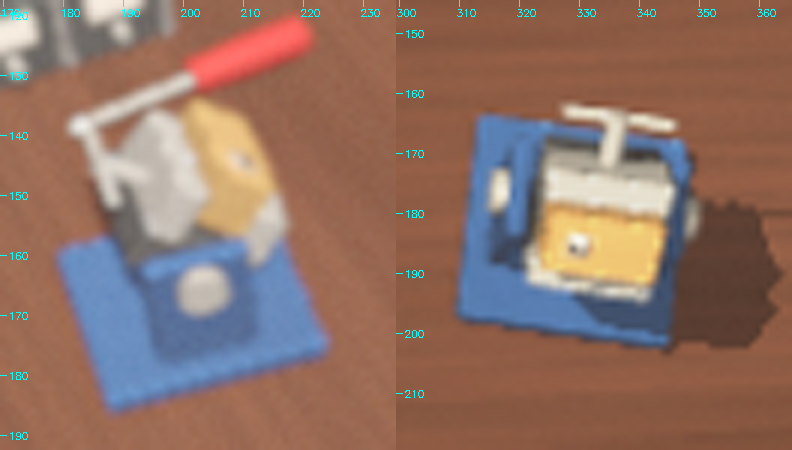

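The crop confirms it: the grey, black and yellow reader in the red V is the one meant. The mark is at about scene (210,144.7) and top (330,185). Next I need finer crops to measure from.

```bash
python3 - <<'E'
import cv2,numpy as np
from rig import *
from crop import tile
a={n:np.mean([capture(n) for _ in range(5)],0)[:,:,::-1].astype(np.uint8) for n in("scene","top")}
for n in a: cv2.imwrite(f"pics/{n}_avg.png",a[n])
s,t=a["scene"],a["top"]
cv2.imwrite("pics/c3.png",np.vstack([np.hstack([tile(s,184,131,40,30,10),tile(t,314,165,40,30,10)]),np.hstack([tile(s,254,234,40,30,10),tile(t,180,164,40,30,10)])]))
E
```

```text
(no output)
```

View pics/c3.png

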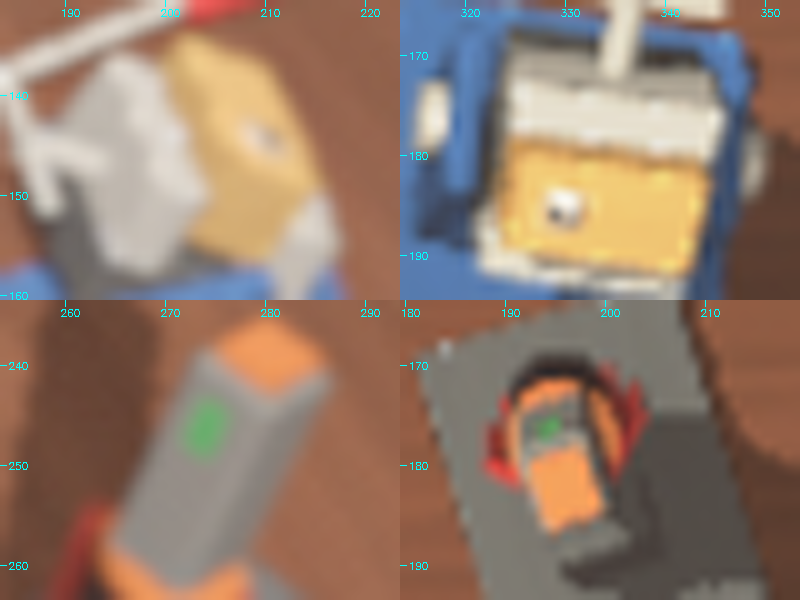

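```bash
cat > cam.py <<'E'
import numpy as np
from rig import get_calibration
from scipy.optimize import least_squares
from scipy.spatial.transform import Rotation as R
C={n:get_calibration(n) for n in("scene","top")}
def proj(n,P):
    c=C[n];P=np.atleast_2d(P);p=P@c["view"][:3,:3].T+c["view"][:3,3]
    s=np.c_[p[:,0],-p[:,1]]/-p[:,2:3]; s=s*(1+c["k1"]*(s**2).sum(1,keepdims=True))
    f=192/np.tan(np.radians(c["fovy"]/2)); return s*f+[c["cx"],c["cy"]]
def tri(us,ut,x0=(500,0,100)):
    r=least_squares(lambda P:np.r_[proj("scene",P)[0]-us,proj("top",P)[0]-ut],x0); return r.x,r.fun
def rz(a):return R.from_euler("z",a)
def seat_R(yaw):return rz(yaw)*R.from_euler("y",-30,degrees=True)
E
python3 - <<'E'
from cam import *
np.set_printoptions(precision=2,suppress=True)
m=tri((209.8,143.8),(329.85,185.35));print("mark",m)
cap=tri((280.5,239.4),(196.45,182.35));print("cap",cap)
# vise foot: x,y,yaw,thickness
sq=np.array([[1,1],[1,-1],[-1,-1],[-1,1]])
ft=np.array([[313.7,164.2],[349,169.2],[345.7,203],[310.3,198]])-.45
fs=np.array([[180,160.5],[224.7,175.8],[188.7,186.3]])-.45  # order guess below
def vis(p,w=130,l=130):
    c=np.c_[sq*[w/2,l/2],np.full(4,p[3])]; return rz(p[2]).apply(c)+[p[0],p[1],0]
def f(p):
    c=vis(p); return np.r_[(proj("top",c)-ft).ravel(),(proj("scene",c[[0,2,3]])-fs).ravel()]
r=least_squares(f,[550,-150,0,5]);print("vise",r.x,r.fun.reshape(-1,2))
pt=np.array([[181,169],[206,161.5],[215,193.5],[190.5,201.5]])-.45
ps=np.array([[265.5,306.3],[238,282],[296.3,263.5]])-.45
def g(p):
    c=vis(p,130,100); return np.r_[(proj("top",c)-pt).ravel(),(proj("scene",c[[0,1,3]])-ps).ravel()]
q=least_squares(g,[550,250,0,5]);print("plate",q.x,q.fun.reshape(-1,2))
v=r.x
d=rz(-v[2]).apply(m[0]-[v[0],v[1],0]);print("mark in vise",d,"theta",np.degrees(np.arctan2(-d[0],d[2]-70)),"h",np.hypot(d[0],d[2]-70)-45)
yaw=q.x[2]
print("seat from cap",cap[0]-seat_R(yaw).apply([0,0,139]), "plate c", q.x[:2])
E
```

```text
mark (array([ 540.88, -226.89,  120.42]), array([ 0.3 ,  0.09,  0.18, -0.27]))
cap (array([549.41, 218.03, 150.53]), array([-0.02, -0.01, -0.02,  0.02]))
vise [ 590.66 -264.73   -0.63  -15.29] [[ 13.69  -6.23]
 [  7.27   7.96]
 [ -7.91   1.87]
 [ -1.74 -12.95]
 [ -5.16  22.25]
 [ -6.38 -15.86]
 [ 22.77  -0.33]]
plate [590.59 230.3    0.35  25.25] [[-0.92  0.07]
 [-0.26 -1.88]
 [ 2.73 -1.74]
 [ 1.08  0.04]
 [ 1.94 -2.64]
 [ 0.58 -1.5 ]
 [ 0.58  5.13]]
mark in vise [-62.52   1.06 120.42] theta 51.116335747258425 h 35.31812026613012
seat from cap [614.63 242.06  30.15] plate c [590.59 230.3 ]
```

```bash
cat > fit.py <<'E'
from cam import *
np.set_printoptions(precision=2,suppress=True)
m=tri((209.8,143.8),(329.85,185.35));cap=tri((280.5,239.4),(196.45,182.35))
sq=np.array([[1,1],[1,-1],[-1,-1],[-1,1]])
ft=np.array([[313.7,164.2],[349,169.2],[345.7,203],[310.3,198]])-.45
fs=np.array([[188.7,186.3],[180,160.5],[224.7,175.8]])-.45
pt=np.array([[181,169],[206,161.5],[215,193.5],[190.5,201.5]])-.45
ps=np.array([[265.3,306.7],[238.5,282.5],[296.7,273.8]])-.45
def cor(p,l): return rz(p[2]).apply(np.c_[sq*[65,l/2],np.full(4,p[3])])+[p[0],p[1],0]
def fit(T,S,l,x0):
    return least_squares(lambda p:np.r_[(proj("top",cor(p,l))-T).ravel(),(proj("scene",cor(p,l)[[0,1,3]])-S).ravel()],x0)
V=fit(ft,fs,130,[550,-200,0,5]);Q=fit(pt,ps,100,[570,230,0,5])
E
python3 - <<'E'
from fit import *
print("vise",V.x,V.fun.reshape(-1,2));print("plate",Q.x,Q.fun.reshape(-1,2));v=V.x
d=rz(-v[2]).apply(m[0]-[v[0],v[1],0]);print("mark in vise",d,"theta",np.degrees(np.arctan2(-d[0],d[2]-70)),"h",np.hypot(d[0],d[2]-70)-45)
s=cap[0]-seat_R(Q.x[2]).apply([0,0,139]);print("seat from cap",s,"in plate",rz(-Q.x[2]).apply(s-[*Q.x[:2],0]))
z=seat_R(Q.x[2]).apply([[0,0,2],[0,0,71],[0,0,139]])+[s[0],s[1],35]
print(proj("scene",z),proj("top",z))
# face candidates in the pics
for th in (24,28,32,36,40,43):
    for h in (8,12,16):
        Rv=rz(v[2])*R.from_euler("y",-th,degrees=True)
        P=Rv.apply(np.array([[0,14,45+h]]))+[v[0],v[1],70]
        print(th,h,(P-m[0])[0],(proj("top",P)-[329.85,185.35])[0],(proj("scene",P)-[209.8,143.8])[0])
E
```

```text
vise [ 576.36 -248.88   -0.16    6.08] [[ 0.32  0.09]
 [-0.36 -0.13]
 [-0.05  0.05]
 [-0.01  0.16]
 [-0.3  -0.42]
 [-0.2   0.17]
 [ 0.31  0.21]]
plate [591.84 233.68   0.29  10.87] [[-0.28 -0.27]
 [ 0.61 -0.6 ]
 [ 1.37 -0.03]
 [-0.53  0.06]
 [ 0.28  0.4 ]
 [ 0.16 -0.1 ]
 [ 0.5   0.13]]
mark in vise [-38.47  16.22 120.42] theta 37.343926606037215 h 18.41942104686383
seat from cap [616.   237.92  30.15] in plate [24.36 -2.85 30.15]
[[261.34 278.36]
 [270.73 258.82]
 [280.58 238.34]] [[195.94 172.56]
 [196.07 177.08]
 [196.22 182.01]]
24 8 [16.36 -4.82 -2.  ] [ 1.19 -4.85] [-4.78  1.33]
24 12 [14.76 -4.56  1.65] [ 1.36 -4.66] [-4.42  0.38]
24 16 [13.15 -4.31  5.31] [ 1.53 -4.47] [-4.06 -0.57]
28 8 [13.08 -4.3  -3.62] [ 1.   -3.79] [-3.75  1.46]
28 12 [11.22 -4.01 -0.09] [ 1.16 -3.52] [-3.31  0.53]
28 16 [ 9.37 -3.72  3.44] [ 1.32 -3.24] [-2.87 -0.42]
32 8 [ 9.91 -3.8  -5.47] [ 0.8  -2.75] [-2.75  1.65]
32 12 [ 7.82 -3.47 -2.08] [ 0.94 -2.39] [-2.24  0.73]
32 16 [ 5.73 -3.14  1.31] [ 1.09 -2.03] [-1.72 -0.19]
36 8 [ 6.88 -3.33 -7.54] [ 0.6  -1.73] [-1.79  1.9 ]
36 12 [ 4.56 -2.96 -4.31] [ 0.72 -1.29] [-1.2  1. ]
36 16 [ 2.24 -2.59 -1.07] [ 0.85 -0.85] [-0.61  0.1 ]
40 8 [ 4.   -2.87 -9.82] [ 0.38 -0.74] [-0.87  2.2 ]
40 12 [ 1.46 -2.47 -6.75] [ 0.49 -0.23] [-0.21  1.33]
40 16 [-1.08 -2.07 -3.69] [0.6  0.29] [0.45 0.45]
43 8 [  1.95  -2.55 -11.66] [ 0.22 -0.02] [-0.21  2.47]
43 12 [-0.74 -2.13 -8.73] [0.31 0.55] [0.5  1.62]
43 16 [-3.44 -1.7  -5.81] [0.41 1.12] [1.2  0.76]
```

```bash
cat > ov.py <<'E'
from fit import *
import cv2
def tl(im,n,P,E,u0,v0,w,h,s,col=(0,0,255)):
    t=cv2.resize(im[v0:v0+h,u0:u0+w],None,fx=s,fy=s,interpolation=cv2.INTER_CUBIC)
    q=((proj(n,P)-[u0,v0]+.5)*s*16).astype(int)
    for a,b in E: cv2.line(t,tuple(map(int,q[a])),tuple(map(int,q[b])),col,1,cv2.LINE_AA,4)
    return t
def box(x0,x1,y0,y1,z0,z1):
    P=np.array([[x,y,z] for x in(x0,x1) for y in(y0,y1) for z in(z0,z1)],float)
    return P,[(a,a^k) for a in range(8) for k in(1,2,4) if a<a^k]
def reader(N=24):
    P,E=box(-16,16,-13,13,71,139);P=list(P)
    for r,z in((9,0),(19,15),(19,71)):
        o=len(P);P+=[[r*np.cos(t),r*np.sin(t),z] for t in np.linspace(0,2*np.pi,N,False)];E=E+[(o+i,o+(i+1)%N) for i in range(N)]
    return np.array(P),E
E
cat > /tmp/o.py <<'E'
from ov import *
S=cv2.imread("pics/scene_avg.png");T=cv2.imread("pics/top_avg.png");v=V.x
row=[]
d=rz(-v[2]).apply(m[0]-[v[0],v[1],0])-[0,0,70]
for th in(32,37,42):
    Rt=R.from_euler("y",-th,degrees=True);e=Rt.inv().apply(d);print(th,e-[0,0,45])
    P,E=box(e[0]-18,e[0]+18,e[1]-46,e[1]+18,45,e[2]);P=(rz(v[2])*Rt).apply(P)+[v[0],v[1],70]
    row.append(np.vstack([tl(S,"scene",P,E,192,131,29,29,9),tl(T,"top",P,E,318,170,29,29,9)]))
# seat xy at z=35 from cap and nose
f=lambda p:np.r_[(proj("scene",seat_R(Q.x[2]).apply([[0,0,139],[0,0,2]])+[*p,35])-[[280.5,239.4],[261.3,279.7]]).ravel(),proj("top",seat_R(Q.x[2]).apply([0,0,139])+[*p,35])[0]-[196.45,182.35]]
r=least_squares(f,[616,238]);print("seat",r.x,r.fun,rz(-Q.x[2]).apply([*(r.x-Q.x[:2]),0]))
P,E=reader();P=seat_R(Q.x[2]).apply(P)+[*r.x,35]
A=np.hstack(row)
B=np.hstack([tl(S,"scene",P,E,250,232,43,54,6),tl(T,"top",P,E,175,160,43,36,6).repeat(1,0) if 0 else tl(T,"top",P,E,175,155,43,54,6)])
cv2.imwrite("pics/o1.png",A); cv2.imwrite("pics/o2.png",B)
E
PYTHONPATH=. python3 /tmp/o.py
```

```text
Traceback (most recent call last):
  File "ov.py", line 1, in <module>
    from fit import *
  File "fit.py", line 1, in <module>
    from cam import *
  File "cam.py", line 2, in <module>
    from rig import get_calibration
ModuleNotFoundError: No module named 'rig'
```

```bash
sed -i 's/(32,37,42)/(34,40)/; /^A=/,$d' /tmp/o.py; cat >> /tmp/o.py <<'E'
row.append(np.vstack([tl(S,"scene",P,E,250,234,43,49,6)[:261],tl(T,"top",P,E,175,158,43,49,6)[:261]]))
cv2.imwrite("pics/o1.png",np.hstack(row))
E
PYTHONPATH=.:$PYTHONPATH python3 /tmp/o.py
```

```text
34 [-3.7  16.22 18.31]
40 [ 2.94 16.22 18.35]
seat [617.15 239.8 ] [ 0.1  -0.31  0.03 -0.58 -0.8  -0.67] [26.   -1.38  0.  ]
```

View pics/o1.png

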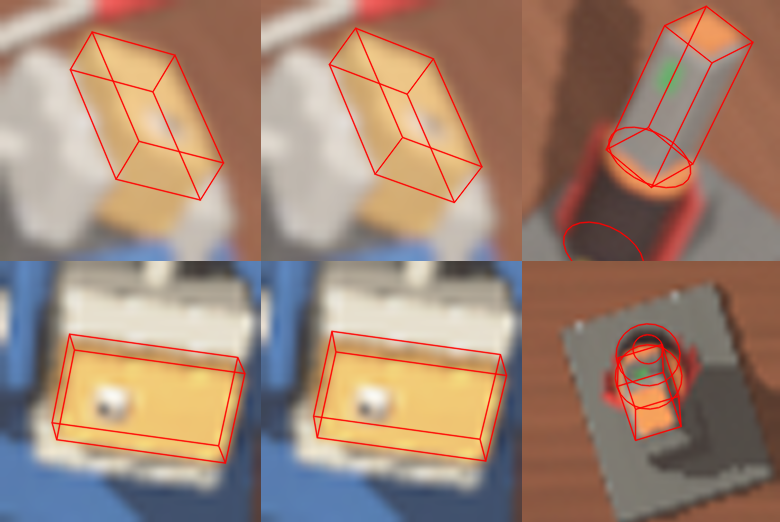

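The overlay agrees with the pictures: the reader in its cradle fits (spin ≈ 0, seat at ≈ (617,240)), and so does the brass block with a vise tilt of about 37°. Next is the grasp.

```bash
cat > hlp.py <<'E'
from fit import *
from rig import robot,kin,telemetry,capture,job
SEAT=np.array([617,239.5,35.]);SR=seat_R(Q.x[2])
FLIP=R.from_matrix(np.diag([-1.,1,-1]))   # tool: z=-zr, y=yr
FLIP2=R.from_matrix(np.diag([1.,-1,-1]))
def tcp(o,Rr,z=86,fl=FLIP): # reader origin+rotation -> tcp position, quat
    return o+Rr.apply([0,0,z]),(Rr*fl).as_quat()
def st():
    s=telemetry.read_state();print("t %.1f"%s["t"],"tcp",s["ee_pos"],"F",s["wrist_force"],"gap %.1f"%s["finger_gap"],"grip %.0f"%s["grasp_force"]);return s
E
python3 - <<'E'
from hlp import *
TH=np.radians(37.3);VR=rz(V.x[2])*R.from_rotvec([0,-TH,0])
for fl in(FLIP,FLIP2):
  for o,r in((SEAT,SR),(SEAT+SR.apply([0,0,110]),SR),(m[0]+VR.apply([0,0,60]),VR),(m[0],VR)):
    p,q=tcp(o,r,fl=fl);print(p,kin.ik(p,q))
print("bottle",tri((374,322),(128,228))[0])
E
```

```text
[575.8  227.19 109.48] [ 0.14  0.08  2.03  0.15  0.51 -1.83]
[523.1  211.45 204.74] [ 0.12 -0.22  2.1   0.12  0.74 -1.81]
[ 453.48 -213.14  236.56] [-0.97 -0.53  2.3   0.57  0.97 -2.62]
[ 489.39 -218.79  188.83] [-0.89 -0.34  2.27  0.61  0.79 -2.65]
[575.8  227.19 109.48] [0.14 0.08 2.03 0.15 0.51 1.31]
[523.1  211.45 204.74] [ 0.12 -0.22  2.1   0.12  0.74  1.34]
[ 453.48 -213.14  236.56] [-0.97 -0.53  2.3   0.57  0.97  0.52]
[ 489.39 -218.79  188.83] [-0.89 -0.34  2.27  0.61  0.79  0.49]
bottle [423.01 474.02  21.26]
```

```bash
python3 - <<'E'
from hlp import *
s=st();robot.move_l(s["ee_pos"]+[0,0,110],vel=200)
for dz in(200,100):
    robot.movep(*tcp(SEAT+SR.apply([0,0,dz]),SR,fl=FLIP2))
s=st()
robot.move_l(tcp(SEAT+SR.apply([0,0,15]),SR,fl=FLIP2)[0],vel=80)
hit=robot.move_l(tcp(SEAT,SR,fl=FLIP2)[0],vel=40,force_limit=8);print(hit);st()
t=np.hstack([capture("scene")[215:295,225:325],capture("top")[140:220,150:250]])[:,:,::-1]
import cv2;cv2.imwrite("pics/g1.png",cv2.resize(t,None,fx=4,fy=4,interpolation=cv2.INTER_CUBIC))
E
```

```text
t 0.6 tcp [179.13 546.37 231.29] F [ 0.38  0.66 -0.63] gap 85.1 grip 0
t 3.5 tcp [527.62 213.48 196.09] F [-0.47  0.22  0.95] gap 85.7 grip 0
False
t 5.2 tcp [575.68 227.17 109.06] F [-0.77  0.21  0.41] gap 85.3 grip 0
```

View pics/g1.png

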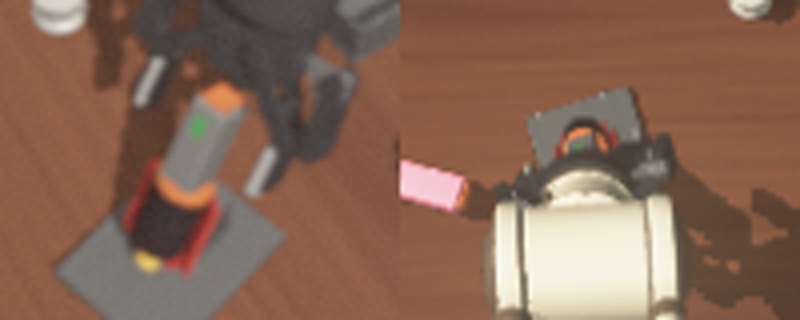

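The picture shows the open fingers straddling the grip: pads at tile (150,80) and (262,172), and the grip at (205,130) midway between them. I'll close the fingers and lift along the axis.

```bash
python3 - <<'E'
from hlp import *
robot.close(60);robot.wait(0.2);s=st();print("torque",s["wrist_torque"])
np.save("grasp.npy",np.r_[s["ee_pos"],s["tool_rot"]])
g=s["ee_pos"]
robot.move_l(g+SR.apply([0,0,30]),vel=50);st()
robot.move_l(g+SR.apply([0,0,130]),vel=120);robot.wait(.2);s=st();print("torque",s["wrist_torque"])
E
```

```text
t 6.1 tcp [575.79 227.32 109.7 ] F [-3.16 -0.04  4.35] gap 25.0 grip 59
torque [0.21 0.55 0.07]
t 6.8 tcp [561.35 222.95 135.59] F [-0.77  0.78 -0.2 ] gap 25.3 grip 60
t 8.0 tcp [513.27 208.65 221.33] F [-0.14  0.35 -1.92] gap 25.4 grip 60
torque [-0.13  0.43 -0.  ]
```

```bash
cat >> hlp.py <<'E'
TH=np.radians(37.3);VR=rz(V.x[2])*R.from_rotvec([0,-TH,0]);MARK=m[0]
E
python3 - <<'E'
from hlp import *
from ov import tl,reader
import cv2
s=st();robot.move_l(s["ee_pos"]+[0,0,60],vel=200)
robot.movep(*tcp(MARK+VR.apply([0,0,110]),VR,fl=FLIP2))
robot.move_l(tcp(MARK+VR.apply([0,0,35]),VR,fl=FLIP2)[0],vel=100);robot.wait(.3);s=st()
Rr=R.from_quat(s["tool_rot"])*FLIP2.inv();o=s["ee_pos"]-Rr.apply([0,0,86])
a={n:np.mean([capture(n) for _ in range(4)],0)[:,:,::-1].astype(np.uint8) for n in("scene","top")}
for n in a: cv2.imwrite(f"pics/h_{n}.png",a[n])
P,E=reader();P=Rr.apply(P)+o
print("nose pred",proj("scene",o),proj("top",o))
c=cv2.resize(a["scene"][105:165,175:241],None,fx=8,fy=8,interpolation=cv2.INTER_CUBIC)[:480]
k=tl(a["scene"],"scene",P,E,175,105,66,60,6)
cv2.imwrite("pics/h1.png",np.hstack([tl(a["scene"],"scene",P,[],175,105,50,60,8),tl(a["scene"],"scene",P,E,175,105,50,60,8)]))
E
```

```text
t 8.0 tcp [513.27 208.65 221.33] F [-0.14  0.35 -1.92] gap 25.4 grip 60
t 11.2 tcp [ 468.42 -215.73  217.14] F [-0.29  0.11 -2.16] gap 25.4 grip 60
nose pred [[215.49 135.75]] [[331.22 189.24]]
```

View pics/h1.png

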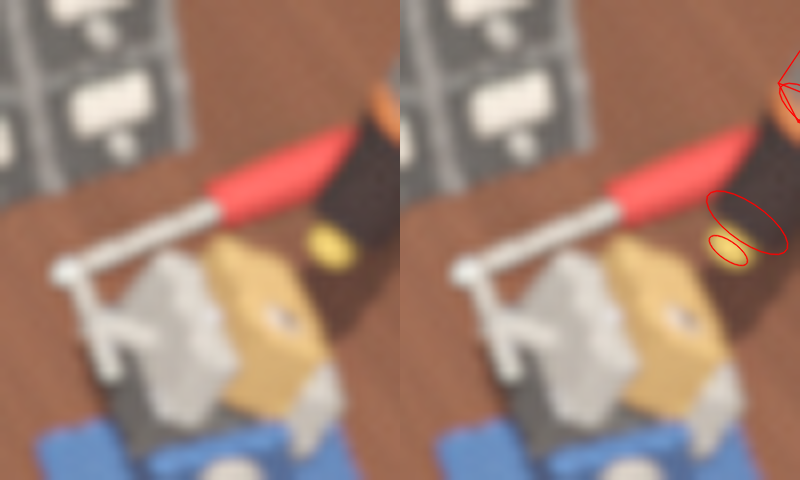

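The picture shows the yellow nose at crop (330,248), within about 0.5 px of the prediction, and the mark at (283,318). The lateral offset is negligible, so I'll descend until it touches.

```bash
cat >> hlp.py <<'E'
TGT=MARK+VR.apply([0,-0.7,0]);AX=VR.apply([0,0,1])
def fz(n=6):
    f=[]
    for _ in range(n): f.append(telemetry.read_state()["wrist_force"]@AX);robot.wait(.03)
    return np.mean(f)
E
python3 - <<'E'
from hlp import *
robot.move_l(tcp(TGT+15*AX,VR,fl=FLIP2)[0],vel=60);robot.wait(.3);f0=fz();np.save("f0.npy",f0)
hit=robot.move_l(tcp(TGT-12*AX,VR,fl=FLIP2)[0],vel=15,force_limit=2.5);robot.wait(.2)
s=st();print(hit,"f0",f0,"dF",fz()-f0)
Rr=R.from_quat(s["tool_rot"])*FLIP2.inv();o=s["ee_pos"]-Rr.apply([0,0,86])
print("rel to TGT in mark frame",VR.inv().apply(o-TGT))
E
```

```text
t 14.0 tcp [ 491.67 -219.55  184.3 ] F [-0.4  -1.06  2.15] gap 25.4 grip 60
True f0 -1.4695212885118414 dF 3.288415861292637
rel to TGT in mark frame [-0.97  0.36 -5.04]
```

```bash
python3 - <<'E'
from hlp import *
from ov import tl,reader
import cv2
f0=np.load("f0.npy");s=telemetry.read_state()
robot.move_l(s["ee_pos"]-2.4*AX,vel=8);robot.wait(.3);print("dF",fz()-f0);s=st()
Rr=R.from_quat(s["tool_rot"])*FLIP2.inv();o=s["ee_pos"]-Rr.apply([0,0,86]);print("rel",VR.inv().apply(o-TGT))
a={n:np.mean([capture(n) for _ in range(6)],0)[:,:,::-1].astype(np.uint8) for n in("scene","top")}
S0=cv2.imread("pics/scene_avg.png")
n="scene";P,E=reader();P=Rr.apply(P)+o
# mark outline (red) at contact height on both the earlier and the present picture
K=np.array([[-7,-7,0],[-7,7,0],[7,7,0],[7,-7,0]]);K=VR.apply(K)+MARK;KE=[(0,1),(1,2),(2,3),(3,0)]
w=(192,128,33,37,12)
cv2.imwrite("pics/p1.png",np.hstack([tl(S0,n,K,KE,*w),tl(a[n],n,K,KE,*w)]))
E
```

```text
dF 6.008562593740702
t 15.2 tcp [ 492.87 -219.5   181.92] F [-2.71 -0.35  4.21] gap 25.3 grip 60
rel [-1.59  0.7  -7.64]
```

View pics/p1.png

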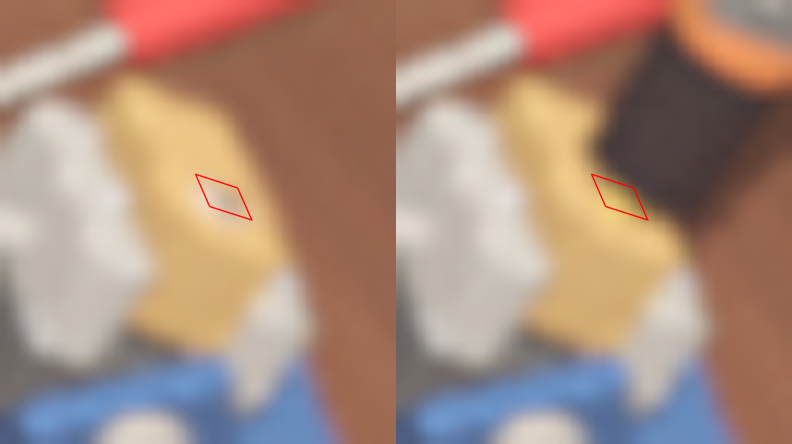

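```bash
cat > sil.py <<'E'
from hlp import *
import cv2
def cent(n,u0,v0,w,h):   # mark centroid: lack of saturation in the brass
    im=cv2.imread(f"pics/{n}_avg.png").astype(float)[v0:v0+h,u0:u0+w]
    sat=(im.max(2)-im.min(2))/im.max(2);d=np.clip(np.median(sat)-.08-sat,0,None)
    v,u=np.mgrid[v0:v0+h,u0:u0+w];return np.array([(u*d).sum(),(v*d).sum()])/d.sum()
def hull(n,o,Rr,z0,z1):
    t=np.linspace(0,2*np.pi,40);P=[[19*np.cos(a),19*np.sin(a),z] for a in t for z in(z0,z1)]
    return cv2.convexHull(proj(n,Rr.apply(P)+o).astype(np.float32))
def render(n,o,Rr,z1,u0,v0,w,h,k=16):
    H=((hull(n,o,Rr,15,z1)[:,0]-[u0,v0]+.5)*k).astype(np.int32)
    m=np.zeros((h*k,w*k),np.uint8);cv2.fillConvexPoly(m,H,255)
    return cv2.GaussianBlur(cv2.resize(m,(w,h),interpolation=cv2.INTER_AREA).astype(float)/255,(0,0),.7)
E
python3 - <<'E'
from sil import *
a=np.mean([capture("scene") for _ in range(6)],0)[:,:,::-1].astype(np.uint8);cv2.imwrite("pics/press_scene.png",a)
ms=cent("scene",205,140,9,8);mt=cent("top",326,181,8,8);M=tri(ms,mt);print("mark px",ms,mt,"tri",M[0],M[1],"in mark frame vs TGT",VR.inv().apply(M[0]-TGT))
u0,v0,w,h=202,130,32,20
c=a[v0:v0+h,u0:u0+w].astype(int)
for v in range(0,h,2): print(v0+v," ".join("%3d/%3d"%(x.max(),x.max()-x.min()) for x in c[v,4:30:2]))
E
```

```text
mark px [209.56 144.46] [329.9  185.17] tri [ 541.98 -227.56  117.55] [ 0.24  0.07  0.14 -0.21] in mark frame vs TGT [-0.78  0.2  -3.01]
130 240/149 220/140 194/122 159/ 94 117/ 57 207/125 217/107 185/ 62 150/ 26 137/ 14 126/ 13 103/ 32 102/ 47
132 173/101 151/ 80 141/ 68 108/ 43  73/ 13 131/ 65 218/131 236/140 223/121 198/ 88 127/ 36 101/ 45 100/ 45
134 156/ 74 150/ 70 126/ 57  80/ 21  75/ 14  75/ 11 106/ 40 172/100 204/125 189/117 119/ 60 100/ 46 101/ 44
136 207/ 94 172/ 81  96/ 34  75/ 14  79/ 14  78/ 15  76/ 12  72/ 13  83/ 27  96/ 43 100/ 44  99/ 45 100/ 45
138 235/102 178/ 84  79/ 18  78/ 14  78/ 15  78/ 14  75/ 15  72/ 16  83/ 31  98/ 43 100/ 44 100/ 45 100/ 45
140 229/102 131/ 58  74/ 13  80/ 14  79/ 15  76/ 13  73/ 15  78/ 26  96/ 41 111/ 49 113/ 51 113/ 52 123/ 58
142 240/103 190/ 88  95/ 30  75/ 13  76/ 14  73/ 15  75/ 20  93/ 38 116/ 54 142/ 68 143/ 70 143/ 68 148/ 71
144 234/ 99 234/105 204/106 108/ 44  74/ 15  69/ 16  90/ 34 122/ 56 147/ 71 145/ 70 144/ 69 145/ 69 146/ 71
146 215/ 96 233/102 237/108 205/ 99 155/ 73  93/ 37 113/ 50 141/ 66 152/ 73 148/ 71 143/ 68 145/ 68 144/ 69
148 214/ 96 218/ 96 226/ 99 235/100 225/101 144/ 69 149/ 70 151/ 71 151/ 71 153/ 73 147/ 71 146/ 71 144/ 70
```

```bash
python3 - <<'E'
from sil import *
from scipy.optimize import minimize
a=cv2.imread("pics/press_scene.png");u0,v0,w,h=202,133,32,18
c=a[v0:v0+h,u0:u0+w].astype(float);chr_=c.max(2)-c.min(2)
obs=np.clip((44-chr_)/30,0,1)
# only barrel: left bits of the jaw are grey too, keep dark pixels; rows below the orange band
obs[c.max(2)>135]=0;W=np.ones_like(obs);W[:6,14:]=0;W[:, :7]=0
M=np.array([541.98,-227.56,117.55])
s=st();Rr=R.from_quat(s["tool_rot"])*FLIP2.inv()
f=lambda p:(W*(render("scene",M+VR.apply([p[0],p[1],-5]),Rr,60,u0,v0,w,h)-obs)**2).sum()
for x0 in((0,0),(3,3),(-3,-3)):
    r=minimize(f,x0,method="Nelder-Mead",options=dict(initial_simplex=[x0,(x0[0]+3,x0[1]),(x0[0],x0[1]+3)],xatol=.05,fatol=1e-3));print(r.x,r.fun)
print("at 0",f((0,0)))
E
```

```text
t 16.1 tcp [ 492.87 -219.49  181.9 ] F [-1.41 -0.3   2.77] gap 26.0 grip 60
[-10.59  -9.93] 3.133207795661881
[-11.41 -10.14] 3.189271394523712
[-10.84  -9.92] 3.1262694138753964
at 0 16.050929133081247
```

```bash
python3 - <<'E'
from sil import *
from scipy.optimize import minimize
s=st();print("dF",fz()-np.load("f0.npy"));Rr=R.from_quat(s["tool_rot"])*FLIP2.inv();tcpo=s["ee_pos"]-Rr.apply([0,0,86])
def run(fn,o,u0,v0,w,h,mask):
    c=cv2.imread(fn)[v0:v0+h,u0:u0+w].astype(float);ob=np.clip((44-(c.max(2)-c.min(2)))/30,0,1);ob[c.max(2)>135]=0
    W=np.ones_like(ob);mask(W)
    f=lambda p:(W*(render("scene",o+VR.apply([p[0],0,p[1]]),Rr,60,u0,v0,w,h)-ob)**2).sum()
    r=minimize(f,(0,0),method="Nelder-Mead",options=dict(initial_simplex=[(0,0),(3,0),(0,3)],xatol=.05,fatol=1e-3));return r.x,r.fun,f((0,0))
def mp(W): W[:6,14:]=0;W[:,:7]=0
def mh(W): W[:3]=0
M=np.array([541.98,-227.56,117.55])
print("kin rel mark",VR.inv().apply(tcpo-M))
print("press vs kin",run("pics/press_scene.png",tcpo,202,133,32,18,mp))
oh=np.array([468.42,-215.73,217.14])-Rr.apply([0,0,86])
print("hover vs kin",run("pics/h_scene.png",oh,208,119,28,24,mh))
E
```

```text
t 16.1 tcp [ 492.87 -219.49  181.9 ] F [-1.41 -0.3   2.77] gap 26.0 grip 60
dF 5.62792445380477
kin rel mark [-0.83  0.51 -4.65]
press vs kin (array([-2.56,  5.86]), np.float64(3.5301568117681796), np.float64(14.183717703552528))
hover vs kin (array([-1.34,  4.2 ]), np.float64(36.267216292280295), np.float64(41.98165916901033))
```

The kinematic and silhouette estimates put the nose 0.8 to 3 mm off centre in x. I'll back off, shift by +2 mm in x and −0.5 mm in y, and press again so it sits well inside the 6 mm window.

```bash
python3 - <<'E'
from hlp import *
s=st();p=s["ee_pos"];f0=np.load("f0.npy")
robot.move_l(p+10*AX,vel=30);sh=VR.apply([2.0,-0.5,0])
robot.move_l(p+sh+10*AX,vel=20);robot.wait(.3);f1=fz();print("f1",f1,f0)
robot.move_l(p+sh+3.5*AX,vel=20);hit=robot.move_l(p+sh,vel=8,force_limit=10);robot.wait(.3)
print(hit,"dF",fz()-f1);st();robot.wait(1.8);s=st();print("dF",fz()-f1,"rel p",VR.inv().apply(s["ee_pos"]-p))
E
```

```text
t 16.3 tcp [ 492.88 -219.49  181.92] F [-1.65 -1.24  3.98] gap 25.5 grip 60
f1 -1.5230541667546718 -1.4695212885118414
False dF 5.799704507392347
t 19.1 tcp [ 494.43 -220.38  183.27] F [-2.25  1.16  3.11] gap 25.3 grip 60
t 20.9 tcp [ 494.4  -220.32  183.2 ] F [-2.49 -1.52  3.75] gap 25.3 grip 60
dF 6.143596901287154 rel p [ 2.07 -0.58  0.03]
```

The hold is done with a force of about 6 N, so about half travel. As a cheap check that the nose is square to the face, I'll touch at offset points and compare force (1 N ≈ 1 mm).

```bash
python3 - <<'E'
from hlp import *
p=st()["ee_pos"];np.save("pmark.npy",p)
for d in([8,0],[-8,0],[0,-16]):
    q=p+VR.apply([*d,0]);c=telemetry.read_state()["ee_pos"]
    robot.move_l(c+8*AX,vel=60);robot.move_l(q+8*AX,vel=60);robot.wait(.15);f1=fz()
    hit=robot.move_l(q,vel=15,force_limit=11);robot.wait(.2);e=telemetry.read_state()["ee_pos"]
    print(d,hit,"dF %.2f"%(fz(10)-f1),"z err %.2f"%((e-q)@AX))
c=telemetry.read_state()["ee_pos"];robot.move_l(c+30*AX,vel=80);st()
E
```

```text
t 21.1 tcp [ 494.39 -220.28  183.16] F [-1.56 -1.75  4.01] gap 25.2 grip 60
[8, 0] False dF 5.87 z err 0.14
[-8, 0] False dF 5.14 z err 0.13
[0, -16] False dF 5.93 z err 0.13
t 28.3 tcp [ 473.84 -233.21  206.65] F [-0.29  0.66 -1.93] gap 25.3 grip 60
```

The face slope error is about 2.6° in x and under 1° in y, so the press was square. Now I'll return the reader to its cradle.

```bash
python3 - <<'E'
from hlp import *
G=np.load("grasp.npy");g,q=G[:3],G[3:];Z=SR.apply([0,0,1])
s=st();robot.move_l(s["ee_pos"]+60*AX+[0,0,30],vel=200)
robot.movep(g+170*Z,q);robot.move_l(g+90*Z,q,vel=150);robot.wait(.2);st()
print(robot.move_l(g+15*Z,vel=60,force_limit=10));st()
f=telemetry.read_state()["wrist_force"]@Z
print(robot.move_l(g-2*Z,vel=12,force_limit=6));robot.wait(.2);s=st();print("rel",SR.inv().apply(s["ee_pos"]-g))
E
```

```text
t 28.3 tcp [ 473.84 -233.21  206.65] F [-0.29  0.66 -1.93] gap 25.3 grip 60
t 31.3 tcp [533.19 214.41 189.08] F [ 0.35 -0.01 -1.38] gap 25.6 grip 60
False
t 32.7 tcp [568.43 225.18 122.74] F [ 0.4   0.88 -2.84] gap 25.5 grip 60
True
t 34.1 tcp [575.79 227.36 109.7 ] F [-2.43 -1.01  4.61] gap 25.2 grip 61
rel [-0.    0.04 -0.  ]
```

It touched down exactly at the original grasp pose, so it is seated. Now I'll release, retreat along the axis and check.

```bash
python3 - <<'E'
from hlp import *
import cv2
g=np.load("grasp.npy")[:3];Z=SR.apply([0,0,1])
robot.ungrasp();robot.wait(.2);st();robot.move_l(g+120*Z,vel=100);robot.move_l(g+120*Z+[-60,0,80],vel=150);robot.wait(.3);st()
a=np.mean([capture("scene") for _ in range(5)],0)[:,:,::-1].astype(np.uint8);S=cv2.imread("pics/scene_avg.png")
d=np.abs(a.astype(int)-S).max(2)
print("diff cradle",d[228:290,256:300].max(),d[228:290,256:300].mean(),"vise",d[130:180,180:225].max())
x=lambda i:cv2.resize(i[225:310,230:305],None,fx=5,fy=5,interpolation=cv2.INTER_CUBIC)
cv2.imwrite("pics/end.png",np.hstack([x(S),x(a)]))
E
```

```text
t 34.9 tcp [574.46 227.22 108.01] F [0.63 0.89 0.06] gap 85.5 grip 0
t 37.4 tcp [458.28 210.04 292.85] F [ 0.25  1.24 -0.42] gap 85.4 grip 0
diff cradle 23 7.7514662756598245 vise 11
```

View pics/end.png

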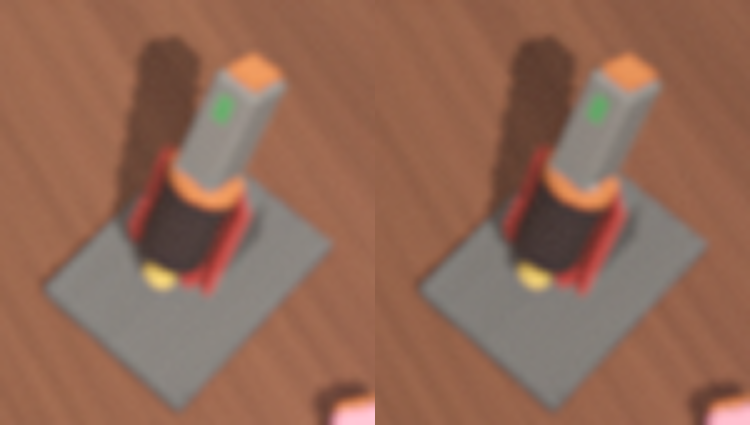

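The before and after crops match: the reader is seated in its cradle, with the nose at (160,277) in the left crop and (535,277) in the right.

```bash
python3 -c "
from rig import job
print(job.hand_in())"
```

```text
the job is handed in; nothing more can be done
None
```

I read the code with about 6 N on the nose (about half way in) held for roughly 2 s, put the reader back seated in its cradle, and handed the job in at about 37 s of the 58 s allowed; no verdict came back.

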